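Stand up the antenna chart and switch the antenna

ROBOT

A 6-joint arm with a two-finger parallel gripper is mounted at the origin on the work surface. World frame = base frame: x ahead of the robot, y to its left, z up, the work surface at z = 0. Lengths are in m, angles in rad, forces in N, time in s.
With the tool pointing down it reaches from about 0.35 to 0.975 m from the base axis. Payload 4.9 kg.
Tool frame: the origin (TCP) lies on the centre line of the jaws, within the pads' length; the fingertips stand 19 mm ahead of it and the grasp point (between the pads) is the TCP; z points along the fingers, y is the direction in which the jaws open and shut (so a half turn about z gives the same grasp; the last joint's range is limited). The gripper opens to 85 mm and grips with 20 to 120 N. Pads are 22 mm wide; open, the fingers measure 114 mm over their backs; the gripper's body (76 mm by 85 mm) begins 54 mm behind the grasp point. The pads swing forward as they close: fully open they stand 13 mm farther back than shut.
Start: joints at [-1.277, 0.053, 1.613, -0, 1.476, -0.119], TCP at [0.251, -0.572, 0.25] pointing down, gripper open.
Joint ranges: [-3.01, 3.01], [-1.01, 2.22], [0.06, 2.58], [-1.02, 4.17], [0.09, 2.62], [-3.14, 3.14]. Speed limits (rad/s): [2.57, 2.57, 3.14, 3.14, 3.14, 3.14].

INTERFACE

Orientations are given as a unit quaternion [x, y, z, w].
In Python, from rig import env gives the robot as it stands. The module is installed in compiled form; this text tells all that it offers.
- The arm moves only by the tool send_rows, never from a script. Its argument "commands" is a list of rows, each a list of 3 entries, a list of its own where there are three numbers: the shift along the tool's x, y, z in cm, then the turn about the tool's z in units of 6 degrees (1.0 is 6 degrees), then the finger opening in cm, from 0 to 8.54. A call has 1 to 10 rows; each row is the pose to reach, as a shift and turn from the pose commanded when the call began, along the tool's axes at that moment; what a row does not reach only later rows make up. A row lasts 1/8 s, in which the tool goes at most 62.5 mm and 10.7 degrees, less where a joint would pass 70% of its speed; a pose out of reach is approached as far as the arm can. A call with a gripper value outside its range is refused whole. The fingers move at their own pace and stop on an object; "grip_force" is the grip in N (left out, the last holds). Time passes only in rows, so rows that repeat a pose let the fingers close. It gives the time, the measured TCP pose, the force and the opening at its end, in the units of the state.
- env.read_state(): the state, without advancing time (a new reading comes with each control period).
- env.grab_frame(name): name is "scene" or "top" or "wrist"; returns (picture, depth): 420x560x3 uint8, red, green, blue; 420x560 float32, m along the optical axis (not along the pixel's ray), 0 where there is no reading.
- env.camera_model(name): a dict with "mtx" (3x3 intrinsics, pixels), "camera_from_world" (4x4, takes a point from world to camera coordinates). Camera axes: x right, y down, z forward; pixel columns grow to the right and rows downward; lengths in m; the calibration is good to about 2 mm. The wrist camera is an equidistant fisheye: a pixel r from the principal point sees the ray r / f radians off the axis. A picture is of the moment at which its call begins: read the wrist's pose just before it. camera_model takes no time and is no camera call; for the wrist camera it gives the pose at the moment of the call.
- env.hand_in(): hands the job in, once; it reports no verdict.
The state is a dict: "t": time; "joint_positions": joint angles; "dq": joint speeds; "effort": joint torques, N m; "position": TCP position; "ee_rot": TCP orientation; "ft_force": force on the tool from outside, world axes, zero at the start; "wrist_torque": the same for the moment, N m; "grip_width": finger opening in m.
Only numpy, scipy, OpenCV 4.12 (cv2) and the standard library are available. Lean on these libraries where they do the work, as an engineer would, in place of code of your own. Each camera call takes 0.05 s, during which the arm holds its last target. There are 200 camera calls.

TASK

Get the station ready on the last antenna. The framed antenna chart is parked with its face against the power supply: fold out the leg on its back as far as it goes and stand the chart on its own, upright on that leg, in the middle of the green mat and facing you (the robot's base), without letting it fall over. Also flip the clear guard of the antenna selector right back so that it stays open, turn the knob under it clockwise to its end stop and leave the guard open; do not push any of the other things on the desk about.

Things in the scene. Friction and masses are not known exactly. Their poses are not given: they have to be found in the camera images.
- chart: Loose framed chart 140 wide, 200 high, 14 mm thick, 0.55 kg. Origin: middle of lower edge, mid-thickness; x out of the printed face, y along width, z up the frame. Start: on its lower edge, tipped 12 deg forward, face on the power supply's upper front edge, back and leg towards the robot. Standing on the open leg it leans back 17 deg, on its rear lower edge and the foot.
- leg (a joint): Opening angle of the chart's leg, rad: 0 folded flat against the back, 0.55 fully open at its stop. Light friction hinge, leg 16 g (about 0.014 N m): it stays where it is left. The chart only rests by its weight on two rubber bumpers under its lower edge, so lifting the leg along its length lifts or drags the chart.
- leg_hinge (a point): Axis of the leg's hinge, at chart x = -17 mm, y = 0, z = 160 mm; the axis is parallel to chart y, and the leg's foot swings away from the back.
- leg_foot (a point): Foot of the leg: lower end of a plywood strut 30 mm wide and 8 mm thick that reaches 155 mm from the hinge. Folded, it lies down the middle of the chart's back, 6 mm clear of it, its outer side 14 mm proud of the back. When the chart stands on the open leg the foot is about 95 mm behind the chart's lower edge.
- power_supply: Fixed black box, 190 mm wide, 120 mm high, 240 mm deep, against whose front the chart leans. Origin: foot of the middle of its front face; x points into its depth, y to its left.
- mat: Green desk mat lying flat on the desk, 250 mm (its x) by 260 mm (its y), under 1 mm thick. Origin: its centre; x points away from the robot.
- console: Fixed grey antenna selector box, 140 mm deep (x), 160 mm wide (y), top 55 mm high. Origin: centre of its underside; x points to its rear. The knob and its guard are on the top.
- guard (a joint): Opening angle of the clear guard (60 g), rad: 0 shut, 1.8 at its rear stop. Let go below about 1.1 it falls shut, beyond that it falls open. A box open below: 64 mm wide (console y), top 36 mm above the console, from 2 to 86 mm in front of its hinge. From its front wall a tab 40 mm wide, 4 mm thick sticks out 12 mm, its underside 15 mm above the console top.
- guard_hinge (a point): Middle of the guard's hinge axis, at the rear upper edge of the console: console x = 70 mm, y = 0, 56 mm above the desk. The axis is parallel to console y; the guard's front end swings up and back (away from the robot).
- selector (a joint): Knob angle, rad, growing clockwise seen from above: 0 to 1.57, with a hard stop at each end. It starts between 0.1 and 0.45; friction about 0.03 N m; it stays where it is left.
- selector_top (a point): Centre of the top of the round black fluted knob, 32 mm in diameter and 26 mm high, on the console top at console x = 22 mm, y = 0 (48 mm in front of the guard's hinge). Axis vertical. A white line on it shows where it points.
- pen_pot: Bystander: upright aluminium pen pot, 68 mm in diameter, 95 mm high, 141 mm with its pens. Origin: centre of its underside.
- handheld: Bystander: small black handheld radio standing upright, 30 mm (x) by 54 mm (y), 143 mm high with its aerial. Origin: centre of its underside.
- morse_key: Bystander: Morse key on a steel base 85 mm (x) by 50 mm (y), 41 mm high. Origin: centre of its underside. The pen pot, handheld and key stand left, right and behind the middle of the mat, in any order.
- circuit_board: Bystander: green circuit board on spacers, 90 mm (x) by 60 mm (y), 20 mm high, lying behind the right half of the mat. Origin: centre of its underside.
There are look-alikes about, which are no part of the job. Several things have the shape of the console; the one meant has the colours described above.

How it is judged:
By the outcome, as a careful person would: the job done as asked, in the order asked, and still so for the second after the job is handed in, with the robot touching nothing.
It also fails if it takes over 72 s, if anything falls off the work surface, if the arm or the gripper's body presses on something with over 40 N, if the wrist force passes 120 N, or if a joint passes its speed limit or range.

## Working session

There is one attempt and no reset: what is moved stays moved. The work goes in short steps, Python scripts to look and compute and a tool call to move; the robot and the scene stay as the last step left them, time stands still between calls to the robot, and variables do not carry over. Pictures are saved under pics/ and viewed, about 8 in all and at most 12, crops included, and the job is handed in when it is done.

Besides the shell and the picture viewer there is one more tool, called by a JSON object that holds its "method" and its "body". send_rows: Moves the arm, as the interface text tells. Its arguments: {"type":"object","properties":{"commands":{"type":"array"},"grip_force":{"type":"number"}},"required":["commands"]}

```bash
mkdir -p pics
cat > h.py <<'E'
import numpy as np, cv2
from rig import env
def grab(n,tag):
    m=env.camera_model(n); p,d=env.grab_frame(n)
    cv2.imwrite(f'pics/{tag}.png',p[:,:,::-1]); np.savez(f'pics/{tag}.npz',p=p,d=d,K=m['mtx'],T=m['camera_from_world'])
def cloud(tag):
    z=np.load(f'pics/{tag}.npz'); d=z['d'];K=z['K'];T=z['T']
    v,u=np.mgrid[:d.shape[0],:d.shape[1]]
    c=np.stack([(u-K[0,2])/K[0,0]*d,(v-K[1,2])/K[1,1]*d,d],-1)
    w=(c-T[:3,3])@T[:3,:3]
    w[d==0]=np.nan
    return z['p'],w
def st():
    s=env.read_state(); print({k:np.round(s[k],4).tolist() for k in ('t','position','ee_rot','joint_positions','ft_force','grip_width')}); return s
E
python3 - <<'E'
from h import *
st(); grab('scene','s0'); grab('top','t0')
a=cv2.imread('pics/s0.png');b=cv2.imread('pics/t0.png')
for n in('s0','t0'):
    z=np.load(f'pics/{n}.npz');print(z['K'].round(1).tolist(),z['T'].round(3).tolist())
E
```

```text
{'t': 0.0, 'position': [0.2506, -0.5719, 0.2491], 'ee_rot': [0.9788, 0.2049, -0.0001, -0.001], 'joint_positions': [-1.277, 0.0533, 1.6143, -0.0, 1.476, -0.119], 'ft_force': [0.4514, -0.3895, 0.2384], 'grip_width': 0.0852}
[[401.5, 0.0, 277.2], [0.0, 401.5, 210.0], [0.0, 0.0, 1.0]] [[0.542, 0.84, -0.012, -0.268], [0.547, -0.364, -0.754, -0.153], [-0.638, 0.402, -0.657, 1.38], [0.0, 0.0, 0.0, 1.0]]
[[425.3, 0.0, 271.3], [0.0, 425.3, 213.5], [0.0, 0.0, 1.0]] [[-0.027, -1.0, 0.005, 0.023], [-0.991, 0.026, -0.129, 0.461], [0.129, -0.008, -0.992, 1.302], [0.0, 0.0, 0.0, 1.0]]
```

View pics/s0.png

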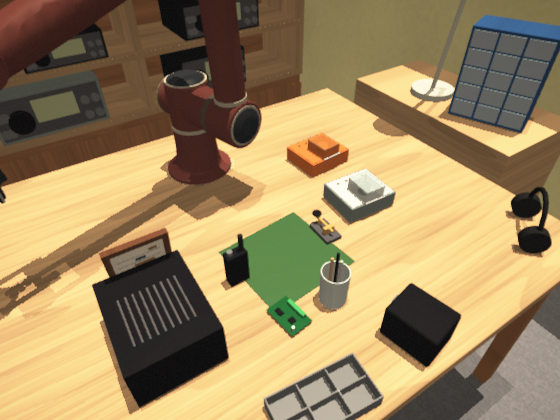

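View pics/t0.png

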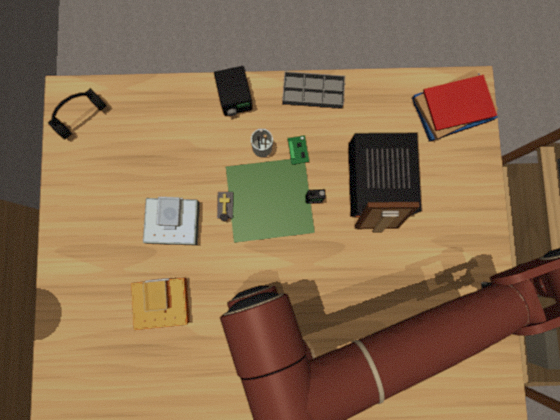

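The scene view shows the grey/white console at (360,192), an orange look-alike at (318,152), the mat at (290,258), and the chart leaning on the black supply at (140,255). In the top view, the mat is centred near (270,200), the console is at (172,222), and the chart is at (385,215). The key is left of the mat, the handheld right of it, and the pot and board behind it.

Run:
```python
from h import *
p,w=cloud('t0'); hsv=cv2.cvtColor(p,cv2.COLOR_RGB2HSV)
def rect(P,name):
    r=cv2.minAreaRect(P[:,:2].astype(np.float32)); print(name,np.round(r[0],4),np.round(r[1],4),round(r[2],1), 'corners',np.round(cv2.boxPoints(r),3).tolist())
z=w[...,2];v,u=np.mgrid[:420,:560]
box=lambda a,b,c,d:(u>=a)&(u<=c)&(v>=b)&(v<=d)
m=(hsv[...,0]>45)&(hsv[...,0]<85)&(hsv[...,1]>80)&box(215,150,325,250)&(z<.012)
rect(w[m],'mat'); print('matz',np.nanmedian(z[m]))
m=box(135,190,210,250)&(z>.045)&(z<.065); 
q=w[m]; rect(q,'console top'); print(np.median(q[:,2]),len(q))
m=box(135,190,210,250)&(z>.08); q=w[m]; rect(q,'guard top'); print(np.median(q[:,2]),len(q))
m=box(340,120,430,225)&(z>.105)&(z<.135); rect(w[m],'psu top')
m=box(340,120,430,260)&(z>.15); q=w[m]; rect(q,'chart top'); print(q[:,2].max(),len(q))
for n,b,h in(('handheld',(303,183,330,207),.05),('pot',(245,122,278,160),.06),('key',(212,188,238,222),.012),('pcb',(285,132,312,168),.012)):
    q=w[box(*b)&(z>h)]; rect(q,n); print(q[:,2].max(),len(q))
# scene cloud: chart back & leg?
p2,w2=cloud('s0')
m=(w2[...,2]>.12)&(w2[...,0]<.75)&(w2[...,1]<-.2)&(w2[...,1]>-.5)&(v>200)
print('scene chart',m.sum(),np.nanmin(w2[m],0),np.nanmax(w2[m],0))
a=cv2.resize(p[180:260,330:450],None,fx=4,fy=4,interpolation=2)
b=cv2.resize(p[180:260,125:245],None,fx=4,fy=4,interpolation=2)
c=cv2.resize(cv2.imread('pics/s0.png')[160:230,310:410,::-1],None,fx=4.57,fy=4.57)[:320]
cv2.imwrite('pics/v1.png',np.vstack([np.hstack([a])[...,::-1],b[...,::-1]])[:600])
```

```text
mat [0.5274 0.0092] [0.2712 0.2665] 5.5 corners [[0.3799999952316284, 0.1289999932050705], [0.4050000011920929, -0.13600000739097595], [0.675000011920929, -0.10999999940395355], [0.6499999761581421, 0.1550000011920929]]
matz 0.00043096548215584027
console top [0.4452 0.3218] [0.1617 0.1403] 86.8 corners [[0.3709999918937683, 0.24500000476837158], [0.5109999775886536, 0.2370000034570694], [0.5199999809265137, 0.39899998903274536], [0.3799999952316284, 0.4059999883174896]]
0.05537023094683418 1695
guard top [0.4712 0.3205] [0.0661 0.0841] 86.5 corners [[0.4269999861717224, 0.28999999165534973], [0.5109999775886536, 0.2849999964237213], [0.5149999856948853, 0.35100001096725464], [0.4309999942779541, 0.35600000619888306]]
0.09178032993104446 633
psu top [ 0.5516 -0.337 ] [0.1935 0.2737] 89.0 corners [[0.4129999876022339, -0.4309999942779541], [0.6869999766349792, -0.4359999895095825], [0.6899999976158142, -0.24300000071525574], [0.41600000858306885, -0.23800000548362732]]
chart top [ 0.4443 -0.3237] [0.1412 0.0403] 88.4 corners [[0.421999990940094, -0.39399999380111694], [0.4620000123977
[... 531 characters left out ...]
, [0.7179999947547913, 0.06499999761581421], [0.6510000228881836, 0.0689999982714653]]
0.14519205830502424 255
key [0.489  0.1582] [0.048  0.0967] 88.7 corners [[0.4399999976158142, 0.13500000536441803], [0.5370000004768372, 0.13300000131130219], [0.5379999876022339, 0.1809999942779541], [0.4410000145435333, 0.18299999833106995]]
0.04489822462304436 265
pcb [ 0.6719 -0.0825] [0.0875 0.0582] 8.7 corners [[0.6240000128746033, -0.05999999865889549], [0.6330000162124634, -0.11800000071525574], [0.7200000286102295, -0.10499999672174454], [0.7110000252723694, -0.04699999839067459]]
0.026031333380010215 154
scene chart 7173 [ 0.44328346 -0.43605512  0.12000004] [ 0.69101666 -0.24216196  0.20003206]
```

View pics/v1.png

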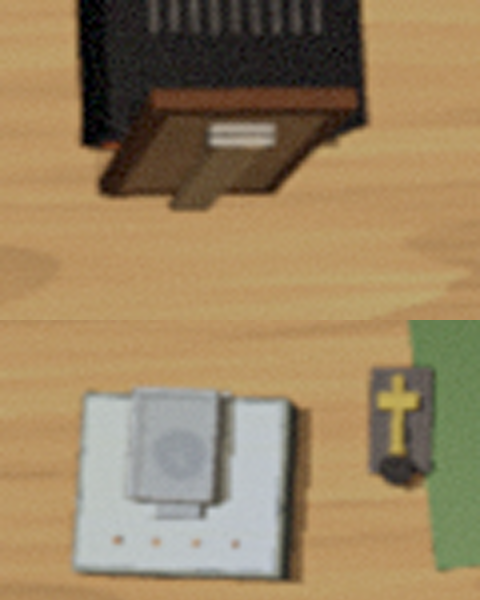

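The crop shows the leg hanging down the chart's back, with a white label or hinge plate near its top. The guard's tab faces the robot, and the knob shows through the clear top. With a vertical-only tool, my plan has three steps:
1. Take the chart by its top edge.
2. Open the leg against the fixed supply's top.
3. Stand the chart on the mat.

Next I'll refine the key numbers.

```bash
cat >> h.py <<'E'
def plan(pts):
    """world targets (x,y,z,yawdeg) -> rows in tool units from current state"""
    s=env.read_state(); q=s['ee_rot']; a=2*np.arctan2(q[1],q[0]); P=np.array(s['position'])
    print('now',P.round(4),'yaw',np.degrees(a).round(2),'j6',np.degrees(s['joint_positions'][5]).round(1),'t',s['t'])
    for x,y,z,w in pts:
        d=np.array([x,y,z])-P
        tx=d[0]*np.cos(a)+d[1]*np.sin(a); ty=d[0]*np.sin(a)-d[1]*np.cos(a)
        print('cm',np.round([tx*100,ty*100,-d[2]*100],2).tolist(),'turn',round((np.degrees(a)-w)/6,2))
E
python3 - <<'E'
from h import *
p,w=cloud('t0');hsv=cv2.cvtColor(p,cv2.COLOR_RGB2HSV)
v,u=np.mgrid[:420,:560];z=w[...,2]
m=(np.abs(z-.12)<.006)&(w[...,0]<.60)&(w[...,0]>.40)
for lo,hi in((-.428,-.405),(-.245,-.236),(-.25,-.24)):
    q=w[m&(w[...,1]>lo)&(w[...,1]<hi)]; print('psu front x',lo,np.sort(q[:,0])[:6].round(4),len(q))
q=w[(v>120)&(v<240)&(u>340)&(u<430)&(z>.187)&(z<.21)]
print('top edge',len(q),q.min(0).round(4),q.max(0).round(4)); 
for lo,hi in((-.40,-.35),(-.35,-.30),(-.30,-.25)):
    s=q[(q[:,1]>lo)&(q[:,1]<hi)]; print(s.mean(0).round(4),s[:,0].min().round(4),s[:,0].max().round(4))
# back plane
q=w[(v>195)&(v<235)&(u>345)&(u<425)&(z>.03)&(z<.185)&(w[...,0]<.46)]
wh=(p.min(-1)>140)&(v>200)&(v<225)&(u>370)&(u<410)
print('white',wh.sum(),w[wh].mean(0).round(4),np.nanmin(w[wh],0).round(4),np.nanmax(w[wh],0).round(4))
A=np.c_[q[:,1:],np.ones(len(q))]; k=np.ones(len(q),bool)
for _ in range(6):
    c=np.linalg.lstsq(A[k],q[k,0],rcond=None)[0]; r=q[:,0]-A@c; k=np.abs(r)<.004
print('back x=',c.round(4),k.sum(),'tilt',np.degrees(np.arctan(c[1])),'yaw',-np.degrees(np.arctan(c[0])),len(q))
o=q[(r<-.008)]; print('leg pts',len(o),np.median(o,0).round(4),np.percentile(o[:,1],[3,97]).round(4))
# mat via mask closed
m=((hsv[...,0]>45)&(hsv[...,0]<85)&(hsv[...,1]>80)).astype(np.uint8)
m[:, :215]=0; m[:,325:]=0; m[:150]=0; m[255:]=0
g=m.astype(bool)&(np.abs(z)<.006)
P=w[g][:,:2]; P=P[np.abs(P-np.median(P,0)).max(1)<.16]
im=np.zeros((400,400),np.uint8); ij=((P-[.33,-.19])*1000).astype(int); im[ij[:,0].clip(0,399),ij[:,1].clip(0,399)]=255
im=cv2.morphologyEx(im,cv2.MORPH_CLOSE,np.ones((9,9))); im=cv2.morphologyEx(im,cv2.MORPH_OPEN,np.ones((25,25)))
cn=max(cv2.findContours(im,0,2)[0],key=cv2.contourArea); r=cv2.minAreaRect(cn); print('mat',np.array(r[0])[::-1]/1000+[.33,-.19],r[1],r[2])
plan([(.454,-.324,.30,-90),(.454,-.324,.30,-90)])
E
```

```text
psu front x -0.428 [0.4459 0.4461 0.4462 0.4462 0.4464 0.4465] 344
psu front x -0.245 [0.4505 0.4538 0.4542 0.457  0.4573 0.4594] 77
psu front x -0.25 [0.4504 0.4505 0.4507 0.4534 0.4538 0.454 ] 160
top edge 318 [ 0.4462 -0.3938  0.1875] [ 0.4657 -0.2535  0.2018]
[ 0.4551 -0.3721  0.1945] 0.4462 0.4635
[ 0.4557 -0.3248  0.195 ] 0.4468 0.4642
[ 0.4568 -0.2765  0.1951] 0.4484 0.4657
white 19 [ 0.4337 -0.3207  0.1633] [ 0.4308 -0.3394  0.159 ] [ 0.4404 -0.3033  0.168 ]
back x= [0.0176 0.2136 0.4145] 654 tilt 12.057876522172425 yaw -1.0109219952512596 1044
leg pts 205 [ 0.4192 -0.321   0.1163] [-0.3378 -0.3071]
mat [0.5129057  0.01545248] (241.6307830810547, 252.08767700195312) 85.04972076416016
now [ 0.2506 -0.572   0.2492] yaw 23.65 j6 -6.8 t 0.1
cm [28.58, -14.55, -5.08] turn 18.94
cm [28.58, -14.55, -5.08] turn 18.94
```

{"method": "send_rows", "body": {"commands": [[[28.77,-14.47,-1.5],19.1,4.5],[[28.77,-14.47,-1.5],19.1,4.5],[[28.77,-14.47,-1.5],19.1,4.5],[[28.77,-14.47,-1.5],19.1,4.5],[[28.77,-14.47,-1.5],19.1,4.5],[[28.77,-14.47,-1.5],19.1,4.5],[[28.77,-14.47,-1.5],19.1,4.5],[[28.77,-14.47,-1.5],19.1,4.5],[[28.77,-14.47,-1.5],19.1,4.5],[[28.77,-14.47,-1.5],19.1,4.5]], "grip_force": 60}}

```text
t: 1.35
position: [0.456, -0.3242, 0.2646]
ee_rot: [0.757, -0.653, -0.001, -0.0]
ft_force: [-0.5, -0.7, -0.2]
grip_width: 0.0448
```

Run:
```python
from h import *
plan([(.456,-.3237,.26,-91),(.456,-.3237,.197,-91)])
```

```text
now [ 0.456  -0.3242  0.2646] yaw -81.57 j6 128.5 t 1.35
cm [-0.05, -0.01, 0.46] turn 1.57
cm [-0.05, -0.01, 6.76] turn 1.57
```

{"method": "send_rows", "body": {"commands": [[[0,0,0.5],1.57,4.5],[[0,0,1.5],1.57,4.5],[[0,0,1.5],1.57,4.5]]}}

```text
t: 1.72
position: [0.4556, -0.3239, 0.2485]
ee_rot: [-0.704, 0.71, 0.002, -0.0]
ft_force: [0.5, -0.3, 0.1]
grip_width: 0.0451
```

Run:
```python
from h import *
plan([(.456,-.3237,.197,-91)]); grab('wrist','w1')
z=np.load('pics/w1.npz');print(z['K'].tolist(),z['T'].round(3).tolist())
```

```text
now [ 0.4556 -0.3239  0.2485] yaw 269.49 j6 137.5 t 1.725
cm [-0.02, -0.04, 5.15] turn 60.08
[[325.19226210127806, 0.0, 277.66847943866185], [0.0, 325.19226210127806, 213.77338057530926], [0.0, 0.0, 1.0]] [[-1.0, 0.007, 0.002, 0.458], [0.007, 0.954, 0.301, 0.267], [0.001, 0.301, -0.954, 0.476], [0.0, 0.0, 0.0, 1.0]]
```

View pics/w1.png

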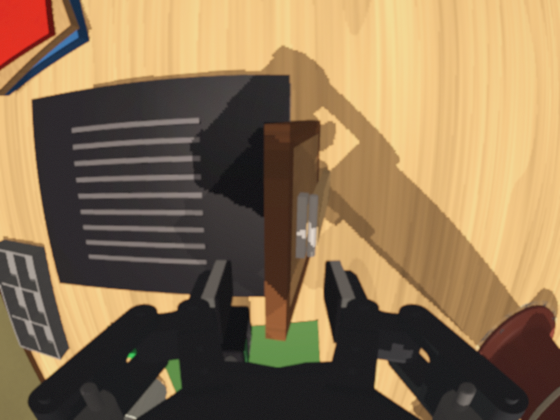

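The jaw fingers at about (215,285) and (340,285) straddle the chart's top edge at (278,240). The hinge plate is at (305,225). I'll go down, tip the chart upright and close.

{"method": "send_rows", "body": {"commands": [[[0,0,3],0.08,4.5],[[0,0,5.1],0.08,4.5],[[0,0,5.1],0.08,4.5],[[0,1,5.1],0.08,4.0],[[0,1.8,5.1],0.08,3.4],[[0,2.6,5.1],0.08,2.8],[[0,3.4,5.1],0.08,2.4],[[0,3.9,5.1],0.08,2.2],[[0,3.9,5.1],0.08,2.2]]}}

```text
t: 2.9
position: [0.4169, -0.3241, 0.1993]
ee_rot: [-0.7, 0.714, -0.0, 0.0]
ft_force: [-0.4, 0.4, 0.2]
grip_width: 0.022
```

Run:
```python
from h import *
st(); grab('scene','s1'); grab('top','t1')
p,w=cloud('t1'); q=w[190:235,345:425]
q=q[(q[...,2]>.03)&(q[...,2]<.17)&(q[...,0]<.46)&(q[...,0]>.36)]
c=np.polyfit(q[:,2],q[:,0],1); print(len(q),c, np.degrees(np.arctan(c[0])))
```

```text
{'t': 2.9, 'position': [0.4169, -0.3241, 0.1993], 'ee_rot': [-0.7, 0.7141, -0.0001, 0.0], 'joint_positions': [-0.8018, -0.1441, 1.8894, 0.0001, 1.3961, 2.3597], 'ft_force': [-0.4252, 0.3659, 0.2176], 'grip_width': 0.022}
348 [0.00152502 0.4404128 ] 0.08737731034896895
```

{"method": "send_rows", "body": {"commands": [[[0,0,0.2],0,1.8],[[0,0,0.2],0,0],[[0,0,0.2],0,0],[[0,0,0.2],0,0],[[0,0,0.2],0,0]], "grip_force": 70}}

```text
t: 3.62
position: [0.4172, -0.3241, 0.1972]
ee_rot: [-0.7, 0.714, -0.0, -0.0]
ft_force: [0.1, -1.4, -0.7]
grip_width: 0.0128
```

Run:
```python
from h import *
st(); plan([(.3,-.30,.36,-91)]);grab('scene','s2')
a=cv2.imread('pics/s2.png')[200:350,60:260]; cv2.imwrite('pics/v2.png',cv2.resize(a,None,fx=3,fy=3,interpolation=2))
```

```text
{'t': 3.625, 'position': [0.4172, -0.3241, 0.1972], 'ee_rot': [-0.7002, 0.714, -0.0, -0.0], 'joint_positions': [-0.8013, -0.1416, 1.8908, -0.0, 1.3923, 2.3598], 'ft_force': [0.0969, -1.4004, -0.6554], 'grip_width': 0.0128}
now [ 0.4172 -0.3241  0.1972] yaw 268.88 j6 135.2 t 3.625
cm [-2.18, 11.77, -16.28] turn 59.98
```

View pics/v2.png

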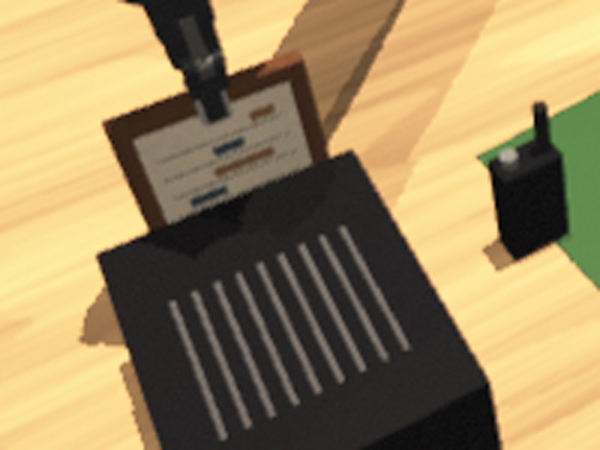

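{"method": "send_rows", "body": {"commands": [[[0,0,-3],0,0],[[0,1,-6.5],0,0],[[0,2.5,-10],0,0],[[0,4,-13],0,0],[[0,5,-15.5],-1,0],[[0,5,-16.3],-2.5,0],[[0,5,-16.3],-4,0],[[0,5,-16.3],-5.5,0],[[0,5,-16.3],-7,0],[[0,5,-16.3],-8.5,0]]}}

```text
t: 4.92
position: [0.3669, -0.3225, 0.3581]
ee_rot: [0.94, -0.341, -0.002, -0.001]
ft_force: [0.7, -0.3, -5.9]
grip_width: 0.0128
```

{"method": "send_rows", "body": {"commands": [[[0,0,0],-1.5,0],[[0,0,0],-3,0],[[0,0,0],-4.5,0],[[0,0,0],-6,0],[[0,0,0],-7.5,0],[[0,0,0],-9,0],[[0,0,0],-10.5,0],[[0,0,0],-12,0],[[0,0,0],-13.5,0],[[0,0,0],-15,0]]}}

```text
t: 6.18
position: [0.3669, -0.3225, 0.3581]
ee_rot: [0.906, 0.424, -0.0, -0.002]
ft_force: [-0.9, 0.3, -5.2]
grip_width: 0.0127
```

{"method": "send_rows", "body": {"commands": [[[0,0,0],-1.5,0],[[0,0,0],-3,0],[[0,0,0],-4.5,0],[[0,0,0],-5.5,0],[[0,0,0],-6.5,0],[[0,0,0],-6.5,0],[[0,0,0],-6.5,0]]}}

```text
t: 7.05
position: [0.367, -0.3228, 0.3593]
ee_rot: [0.715, 0.7, 0.0, -0.001]
ft_force: [0.4, -0.2, -5.0]
grip_width: 0.0126
```

Run:
```python
from h import *
st(); plan([(.4375,-.3237,.36,89),(.4375,-.3237,.325,89)]); grab('scene','s3'); grab('top','t3')
a=cv2.imread('pics/s3.png')[60:330,20:290]; b=cv2.imread('pics/t3.png')[120:300,300:480]
cv2.imwrite('pics/v3.png',np.hstack([cv2.resize(a,(400,400)),cv2.resize(b,(400,400))]))
```

```text
{'t': 7.05, 'position': [0.367, -0.3228, 0.3593], 'ee_rot': [0.7145, 0.6996, 0.0001, -0.0009], 'joint_positions': [-0.8738, -0.318, 1.7708, 0.0001, 1.6906, -0.8528], 'ft_force': [0.4128, -0.1585, -4.9598], 'grip_width': 0.0126}
now [ 0.367  -0.3228  0.3593] yaw 88.79 j6 -48.9 t 7.05
cm [0.06, 7.05, -0.07] turn -0.03
cm [0.06, 7.05, 3.43] turn -0.03
```

View pics/v3.png

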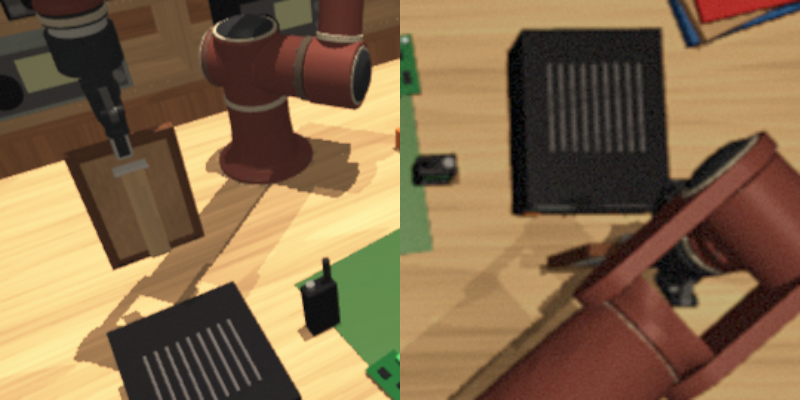

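The left half shows the chart hanging from the gripper with its leg now facing the supply. The right half shows the supply's front edge clear. I'll check the chart's tilt and the supply's edge.

Run:
```python
from h import *
p,w=cloud('s3')
q=w[(w[...,0]>.33)&(w[...,0]<.42)&(w[...,2]>.17)&(w[...,2]<.33)&(abs(w[...,1]+.323)<.068)]
A=np.c_[q[:,1:],np.ones(len(q))]; k=q[:,0]<.385
for _ in range(8):
    c=np.linalg.lstsq(A[k],q[k,0],rcond=None)[0]; r=q[:,0]-A@c; k=np.abs(r)<.004
print('back x',c.round(4),k.sum(),len(q),'at z.2',c@[-.323,.2,1],'tilt',np.degrees(np.arctan(c[1])),'yaw',-np.degrees(np.arctan(c[0])))
o=q[(r>.008)&(r<.02)]; print('leg',len(o),o.min(0).round(3),o.max(0).round(3), r[(r>.008)&(r<.02)].mean())
for n in('s3','t3'):
    p,w=cloud(n); m=(abs(w[...,2]-.12)<.004)&(w[...,0]>.42)&(w[...,0]<.5)
    for y in(-.42,-.38,-.34,-.30,-.26):
        s=w[m&(abs(w[...,1]-y)<.012)]; 
        if len(s): print(n,y,np.sort(s[:,0])[:3].round(4),s[:,2].mean().round(4))
```

```text
back x [ 0.0221 -0.0053  0.3829] 3325 4378 at z.2 0.37465432313445546 tilt -0.3061330739294616 yaw -1.2648157305521934
leg 987 [ 0.382 -0.344  0.17 ] [ 0.393 -0.3    0.33 ] 0.014529508850240656
s3 -0.42 [0.4458 0.4462 0.4463] 0.1201
s3 -0.38 [0.4456 0.4456 0.446 ] 0.12
s3 -0.34 [0.4478 0.4481 0.4481] 0.12
s3 -0.3 [0.4477 0.4484 0.4486] 0.1199
s3 -0.26 [0.4489 0.4492 0.4501] 0.12
t3 -0.42 [0.4523 0.4555 0.4558] 0.1194
t3 -0.38 [0.4473 0.4474 0.4475] 0.1193
t3 -0.34 [0.4482 0.4482 0.4483] 0.1193
t3 -0.3 [0.4464 0.4487 0.4491] 0.1194
t3 -0.26 [0.4479 0.448  0.4503] 0.119
```

{"method": "send_rows", "body": {"commands": [[[0,3,0],0,0],[[0,6,1],0,0],[[0,7,2.4],0,0],[[0,7,2.4],0,0],[[0,7,3.6],0,0],[[0,7,4.3],0,0],[[0,7,4.6],0,0],[[0,7,4.6],0,0]]}}

```text
t: 8.15
position: [0.4369, -0.3245, 0.3141]
ee_rot: [0.714, 0.7, -0.0, -0.0]
ft_force: [-0.2, -0.9, -6.0]
grip_width: 0.0126
```

{"method": "send_rows", "body": {"commands": [[[0,0,0.1],0,0],[[0,0,0.2],0,0],[[0,0,0.2],0,0]]}}

```text
t: 8.52
position: [0.4372, -0.3245, 0.3123]
ee_rot: [0.714, 0.7, 0.0, 0.0]
ft_force: [0.4, -0.3, -6.1]
grip_width: 0.0127
```

{"method": "send_rows", "body": {"commands": [[[0,0,0.1],0,0],[[0,0,0.1],0,0]]}}

```text
t: 8.78
position: [0.4373, -0.3246, 0.312]
ee_rot: [0.714, 0.7, -0.0, 0.0]
ft_force: [0.1, -0.1, -1.8]
grip_width: 0.0126
```

{"method": "send_rows", "body": {"commands": [[[0,0,0.1],0,0],[[0,0,0.1],0,0]]}}

```text
t: 9.02
position: [0.4375, -0.3248, 0.3119]
ee_rot: [0.714, 0.7, -0.0, 0.001]
ft_force: [-1.3, -0.1, 1.3]
grip_width: 0.0122
```

{"method": "send_rows", "body": {"commands": [[[0,-0.5,0],0,0],[[0,-1,0.03],0,0],[[0,-1.5,0.07],0,0],[[0,-2,0.13],0,0],[[0,-2.5,0.2],0,0],[[0,-3,0.29],0,0],[[0,-3.5,0.4],0,0],[[0,-4,0.53],0,0],[[0,-4,0.53],0,0]]}}

```text
t: 10.15
position: [0.3962, -0.324, 0.3061]
ee_rot: [0.714, 0.7, -0.001, 0.0]
ft_force: [-3.4, 0.6, 5.6]
grip_width: 0.0126
```

Run:
```python
from h import *
st(); grab('scene','s4')
a=cv2.imread('pics/s4.png')[90:360,20:290]; cv2.imwrite('pics/v4.png',cv2.resize(a,(560,560)))
```

```text
{'t': 10.15, 'position': [0.3962, -0.324, 0.3061], 'ee_rot': [0.7143, 0.6999, -0.0008, 0.0002], 'joint_positions': [-0.8302, -0.2491, 1.8018, -0.0015, 1.5885, -0.8099], 'ft_force': [-3.3822, 0.5898, 5.5858], 'grip_width': 0.0126}
```

View pics/v4.png

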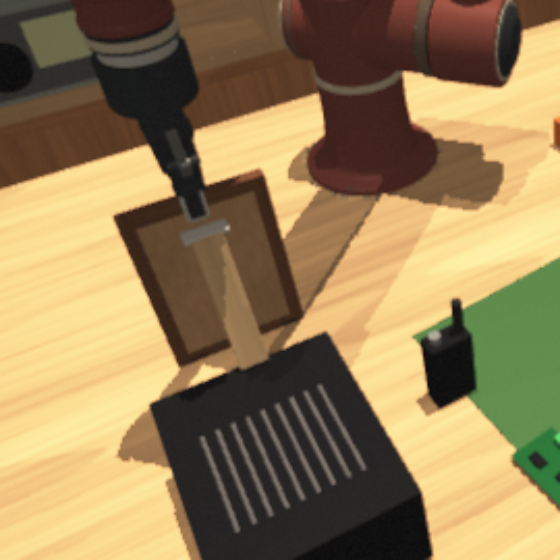

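The foot sits on the supply's front edge at about (250,365) and the leg is opening as planned. I'll continue.

{"method": "send_rows", "body": {"commands": [[[0,-0.5,0.05],0,0],[[0,-1,0.2],0,0],[[0,-1.5,0.38],0,0],[[0,-2,0.57],0,0],[[0,-2.5,0.79],0,0],[[0,-3,1.04],0,0],[[0,-3,1.04],0,0]]}}

```text
t: 11.08
position: [0.3662, -0.3232, 0.2944]
ee_rot: [0.714, 0.7, -0.001, -0.001]
ft_force: [-5.4, -0.0, 5.1]
grip_width: 0.0127
```

{"method": "send_rows", "body": {"commands": [[[0,0,-0.8],0,0],[[0,0,-1.2],0,0],[[0,2,-1.2],0,0],[[0,4,-1.2],0,0],[[0,4,-1.2],0,0]]}}

```text
t: 11.7
position: [0.408, -0.3233, 0.3051]
ee_rot: [0.713, 0.701, 0.0, -0.001]
ft_force: [-0.5, 0.6, -5.7]
grip_width: 0.0124
```

```bash
cat >> h.py <<'E'
def chart(n,s=1):
    """back plane & leg angle from scene cloud relative to TCP; s=+1 back faces +x"""
    x0,y0,z0=env.read_state()['position']; p,w=cloud(n)
    q=w[(w[...,0]>x0-.03)&(w[...,0]<x0+.11)&(w[...,2]>z0-.197)&(w[...,2]<z0-.03)&(abs(w[...,1]-y0)<.068)]
    A=np.c_[q[:,1:],np.ones(len(q))]; r=q[:,0]-x0-.0075
    for _ in range(8):
        k=np.abs(r)<.005; c=np.linalg.lstsq(A[k],q[k,0],rcond=None)[0]; r=q[:,0]-A@c
    print('back at zmid-TCP',(c@[y0,z0-.1,1]-x0).round(4),'tilt',np.degrees(np.arctan(c[1])).round(2),k.sum())
    # leg outer side: distance off back vs height
    m=(abs(q[:,1]-y0)<.009)&(r>.012)&(q[:,2]>z0-.165)&(q[:,2]<z0-.05)
    f=np.polyfit(q[m,2],r[m],1); e=np.abs(r[m]-np.polyval(f,q[m,2]))<.004; f=np.polyfit(q[m,2][e],r[m][e],1)
    print('leg angle from back',np.arctan(-f[0]).round(4),'rad',e.sum(),'of',m.sum())
E
python3 - <<'E'
from h import *
st(); grab('scene','s5'); chart('s5')
E
```

```text
{'t': 11.7, 'position': [0.408, -0.3233, 0.3051], 'ee_rot': [0.7134, 0.7007, 0.0004, -0.0011], 'joint_positions': [-0.8136, -0.2254, 1.7835, 0.0007, 1.5857, -0.7956], 'ft_force': [-0.483, 0.6197, -5.6536], 'grip_width': 0.0124}
back at zmid-TCP 0.0079 tilt -0.4 3110
leg angle from back 0.4706 rad 563 of 566
```

{"method": "send_rows", "body": {"commands": [[[0,0,0.6],0,0],[[0,0,0.9],0,0],[[0,-0.8,1.1],0,0],[[0,-1.6,1.35],0,0],[[0,-2.4,1.55],0,0],[[0,-3,1.55],0,0],[[0,-3.5,1.55],0,0],[[0,-3.5,1.55],0,0]]}}

```text
t: 12.75
position: [0.372, -0.3233, 0.2913]
ee_rot: [0.714, 0.7, 0.0, 0.0]
ft_force: [0.4, 0.3, -5.2]
grip_width: 0.0128
```

Run:
```python
from h import *
st(); grab('scene','s6'); chart('s6')
```

```text
{'t': 12.75, 'position': [0.372, -0.3233, 0.2913], 'ee_rot': [0.7142, 0.7, 0.0, 0.0002], 'joint_positions': [-0.8666, -0.2926, 1.8614, 0.0001, 1.5723, -0.8466], 'ft_force': [0.4402, 0.2662, -5.1564], 'grip_width': 0.0128}
back at zmid-TCP 0.0073 tilt -0.39 2929
leg angle from back 0.53 rad 545 of 560
```

{"method": "send_rows", "body": {"commands": [[[0,0,-1],0,0],[[0,1.7,-1.2],0,0],[[0,3.5,-1.2],0,0],[[0,3.5,-0.4],0,0],[[0,3.3,0.1],0,0],[[0,2.6,0.25],0,0],[[0,1.9,0.25],0,0],[[0,1.2,0.25],0,0],[[0,1.2,0.25],0,0]]}}

```text
t: 13.92
position: [0.3833, -0.3236, 0.2891]
ee_rot: [0.714, 0.7, -0.0, 0.0]
ft_force: [-1.6, -0.2, -2.0]
grip_width: 0.0129
```

{"method": "send_rows", "body": {"commands": [[[0,0,-3],0,0],[[0,-1,-6],0,0],[[0,-2,-9],0,0],[[0,-2,-9],0,0]]}}

```text
t: 14.42
position: [0.3644, -0.3238, 0.3815]
ee_rot: [0.714, 0.7, -0.0, 0.003]
ft_force: [-0.2, -0.1, -5.2]
grip_width: 0.0126
```

Run:
```python
from h import *
st(); grab('scene','s7'); chart('s7')
# mat corners by rays, top view: contour edges
p,w=cloud('t0');hsv=cv2.cvtColor(p,cv2.COLOR_RGB2HSV)
m=cv2.inRange(hsv,(45,80,20),(88,255,255)); m[:,:215]=0;m[:,325:]=0;m[:155]=0;m[255:]=0
z=np.load('pics/t0.npz');K=z['K'];T=z['T']
def ray(u,v,h=0):
    d=T[:3,:3].T@np.array([(u-K[0,2])/K[0,0],(v-K[1,2])/K[1,1],1]); c=-T[:3,:3].T@T[:3,3]; return (c+d*(h-c[2])/d[2])[:2]
def fit(pts): 
    vx,vy,x,y=cv2.fitLine(np.array(pts,np.float32),cv2.DIST_HUBER,0,.01,.01).ravel(); return vx,vy,x,y
near=[ray(u,np.where(m[:,u])[0].max()+.5) for u in range(240,308)]
left=[ray(np.where(m[v])[0].min()-.5,v) for v in range(222,236)]
right=[ray(np.where(m[v])[0].max()+.5,v) for v in range(208,232)]
far=[ray(u,np.where(m[:,u])[0].min()-.5) for u in list(range(232,248))]
for n,e in(('near',near),('left',left),('right',right),('far',far)):
    vx,vy,x,y=fit(e); print(n,round(float(np.degrees(np.arctan2(vy,vx))),1),round(float(x),4),round(float(y),4))
```

```text
{'t': 14.425, 'position': [0.3644, -0.3238, 0.3815], 'ee_rot': [0.7143, 0.6999, -0.0004, 0.0028], 'joint_positions': [-0.8791, -0.327, 1.7419, -0.0003, 1.7211, -0.8588], 'ft_force': [-0.2454, -0.1218, -5.1887], 'grip_width': 0.0126}
back at zmid-TCP 0.0079 tilt -0.7 3497
leg angle from back 0.5489 rad 625 of 640
near -84.6 0.3919 0.0051
left 5.8 0.4199 0.1328
right 6.5 0.4524 -0.1172
far -84.3 0.6267 0.1091
```

Run:
```python
from h import *
plan([(.483,.014,.385,91.7)])
```

```text
now [ 0.3643 -0.3233  0.379 ] yaw 88.85 j6 -49.2 t 14.475
cm [33.96, 11.19, -0.6] turn -0.47
```

{"method": "send_rows", "body": {"commands": [[[2,0.6,-0.5],0,0],[[5.5,1.8,-0.5],-0.1,0],[[9.5,3.1,-0.5],-0.2,0],[[13.5,4.5,-0.5],-0.3,0],[[17.5,5.8,-0.5],-0.4,0],[[21.5,7.1,-0.5],-0.47,0],[[25.5,8.4,-0.5],-0.47,0],[[29.5,9.7,-0.5],-0.47,0],[[32.5,10.7,-0.5],-0.47,0],[[34,11.2,-0.5],-0.47,0]]}}

```text
t: 15.72
position: [0.4825, 0.0169, 0.3817]
ee_rot: [0.696, 0.718, -0.001, -0.001]
ft_force: [-0.2, -0.6, -5.7]
grip_width: 0.0125
```

Run:
```python
from h import *
plan([(.483,.014,.22,91.7),(.483,.014,.197,91.7)])
```

```text
now [0.4825 0.0169 0.3817] yaw 91.86 j6 -8.7 t 15.725
cm [-0.29, 0.04, 16.17] turn 0.03
cm [-0.29, 0.04, 18.47] turn 0.03
```

{"method": "send_rows", "body": {"commands": [[[0,0,3],0,0],[[0,0,6.5],0,0],[[0,0,10],0,0],[[0,0,13.5],0,0],[[0,0,16],0,0],[[0,0,17.3],0,0],[[0,0,18],0,0],[[0,0,18.2],0,0],[[0,0,18.2],0,0]]}}

```text
t: 16.85
position: [0.4834, 0.0146, 0.2026]
ee_rot: [0.697, 0.717, 0.0, 0.001]
ft_force: [0.5, -0.5, -5.3]
grip_width: 0.0125
```

{"method": "send_rows", "body": {"commands": [[[0,0,0.1],0,0],[[0,0,0.2],0,0],[[0,0,0.2],0,0]]}}

```text
t: 17.23
position: [0.4829, 0.0147, 0.1997]
ee_rot: [0.697, 0.718, 0.0, 0.0]
ft_force: [-0.1, -0.1, -5.7]
grip_width: 0.0128
```

{"method": "send_rows", "body": {"commands": [[[0,0,0.15],0,0],[[0,0,0.2],0,0],[[0,0,0.2],0,0]]}}

```text
t: 17.6
position: [0.4828, 0.0147, 0.1975]
ee_rot: [0.697, 0.718, -0.0, -0.0]
ft_force: [-0.4, -0.5, -5.6]
grip_width: 0.0126
```

{"method": "send_rows", "body": {"commands": [[[0,0,0.1],0,0],[[0,0,0.15],0,0],[[0,0,0.15],0,0]]}}

```text
t: 17.98
position: [0.4833, 0.0147, 0.1972]
ee_rot: [0.697, 0.718, 0.0, 0.0]
ft_force: [-0.7, 0.3, 1.5]
grip_width: 0.0129
```

{"method": "send_rows", "body": {"commands": [[[0,0,-0.1],0,1.8],[[0,0,-0.1],0,2.3],[[0,0.5,-0.1],0,2.4],[[0,1.0,-0.1],0,2.5],[[0,1.5,-0.1],0,2.6],[[0,2.0,-0.1],0,2.7],[[0,2.5,-0.1],0,2.8],[[0,3.0,-0.1],0,2.9],[[0,3.5,-0.1],0,3.0],[[0,4.0,-0.1],0,3.0]]}}

```text
t: 19.23
position: [0.5232, 0.0159, 0.1971]
ee_rot: [0.697, 0.718, 0.0, 0.0]
ft_force: [0.8, -0.6, -0.2]
grip_width: 0.0301
```

{"method": "send_rows", "body": {"commands": [[[0,0.4,0],0,3.0],[[0,0.8,0],0,3.1],[[0,1.2,0],0,3.2],[[0,1.4,0],0,3.3],[[0,1.4,0],0,3.6],[[0,1.4,0],0,3.6]]}}

```text
t: 19.98
position: [0.5367, 0.0163, 0.1971]
ee_rot: [0.697, 0.718, -0.0, -0.0]
ft_force: [0.3, -0.2, 0.2]
grip_width: 0.0362
```

Run:
```python
from h import *
st(); grab('scene','s8'); grab('top','t8')
a=cv2.imread('pics/s8.png')[60:330,150:420]; b=cv2.imread('pics/t8.png')[110:290,180:360]
cv2.imwrite('pics/v8.png',np.hstack([cv2.resize(a,(400,400)),cv2.resize(b,(400,400))]))
```

```text
{'t': 19.975, 'position': [0.5367, 0.0163, 0.1971], 'ee_rot': [0.6965, 0.7175, -0.0001, -0.0001], 'joint_positions': [-0.1083, -0.1196, 1.8712, -0.0, 1.3903, -0.1379], 'ft_force': [0.333, -0.1979, 0.1925], 'grip_width': 0.0362}
```

View pics/v8.png

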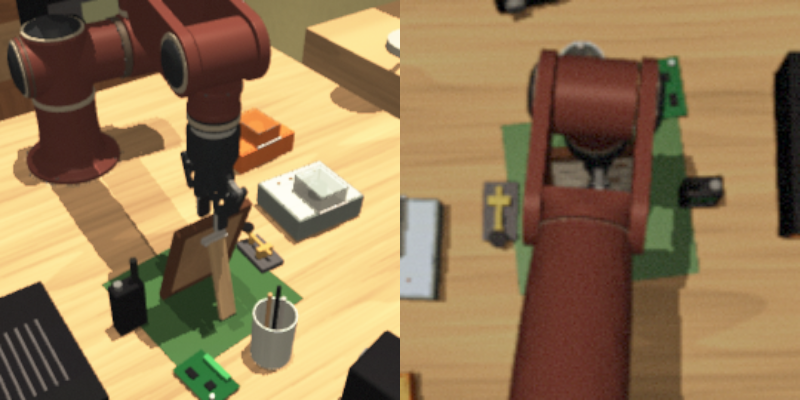

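The chart stands on its leg on the mat, leaning back with its face to the robot, and the force reads zero. The console guard is clear, with the key and handheld untouched. I'll lift away, head for the guard and check the chart on the way.

{"method": "send_rows", "body": {"commands": [[[0,0,-0.5],0,3.6],[[0,0,-2],0,3.6],[[0,0,-4],0,4],[[0,0,-8],0,5],[[0,0,-11],0,5]]}}

```text
t: 20.7
position: [0.5374, 0.0163, 0.311]
ee_rot: [0.697, 0.718, 0.001, 0.001]
ft_force: [-0.2, 0.1, -0.4]
grip_width: 0.0498
```

Run:
```python
from h import *
H=np.array([.515,.318]); d=np.array([.998,-.057])
x,y=H-.101*d; plan([(x,y,.30,176.7),(x,y,.14,176.7)])
```

```text
now [0.5374 0.0163 0.311 ] yaw 91.7 j6 -7.9 t 20.7
cm [31.1, -11.4, 1.1] turn -14.17
cm [31.1, -11.4, 17.1] turn -14.17
```

{"method": "send_rows", "body": {"commands": [[[5,-2,0],-1.5,5.5],[[10,-4,0],-3,5.5],[[16,-6,0],-4.5,5.5],[[22,-8,2],-6,5.5],[[28,-10.5,5],-7.5,5.5],[[31.1,-11.4,9],-9,5.5],[[31.1,-11.4,13],-10.5,5.5],[[31.1,-11.4,14],-12,5.5],[[31.1,-11.4,14],-13.5,5.5],[[31.1,-11.4,14],-14.17,5.5]]}}

```text
t: 21.95
position: [0.4142, 0.3242, 0.1687]
ee_rot: [0.027, 1.0, 0.0, 0.001]
ft_force: [-0.4, -0.7, -0.9]
grip_width: 0.0549
```

Run:
```python
from h import *
s=st(); grab('wrist','w2'); grab('top','t9')
H=np.array([.515,.318]); d=np.array([.998,-.057])
x,y=H-.101*d; plan([(x,y,.082,176.7)])
p,w=cloud('t9'); hsv=cv2.cvtColor(p,cv2.COLOR_RGB2HSV)
v,u=np.mgrid[:420,:560]
q=w[(w[...,2]>.02)&(w[...,2]<.21)&(w[...,0]>.45)&(w[...,0]<.63)&(w[...,1]>-.075)&(w[...,1]<.11)]
A=np.c_[q[:,1:],np.ones(len(q))]; r=np.zeros(len(q))
for _ in range(8):
    k=abs(r)<.006; c=np.linalg.lstsq(A[k],q[k,0],rcond=None)[0]; r=q[:,0]-A@c
print('chart face x=',c.round(4),'lean',np.degrees(np.arctan(c[1])).round(2),'yaw',-np.degrees(np.arctan(c[0])).round(2),k.sum(),len(q),'y',q[k][:,1].min().round(3),q[k][:,1].max().round(3),'z',q[k][:,2].max().round(3))
# guard from top again
z=w[...,2]; q=w[(u>130)&(u<215)&(v>185)&(v<255)&(z>.083)&(z<.097)&(w[...,1]>.28)&(w[...,1]<.36)]
print(cv2.minAreaRect(q[:,:2].astype(np.float32)))
```

```text
{'t': 21.95, 'position': [0.4142, 0.3242, 0.1687], 'ee_rot': [0.0271, 0.9996, 0.0004, 0.0007], 'joint_positions': [0.5226, -0.1217, 1.9222, 0.0, 1.3394, -0.9939], 'ft_force': [-0.4239, -0.7465, -0.8777], 'grip_width': 0.0549}
now [0.4144 0.3242 0.1689] yaw 176.72 j6 -56.8 t 22.05
cm [0.01, -0.05, 8.69] turn 0.0
chart face x= [-0.0306  0.3039  0.4797] lean 16.9 yaw 1.75 1427 1530 y -0.052 0.088 z 0.198
((0.4741821885108948, 0.31919723749160767), (0.06425782293081284, 0.07775235921144485), 86.40923309326172)
```

View pics/w2.png

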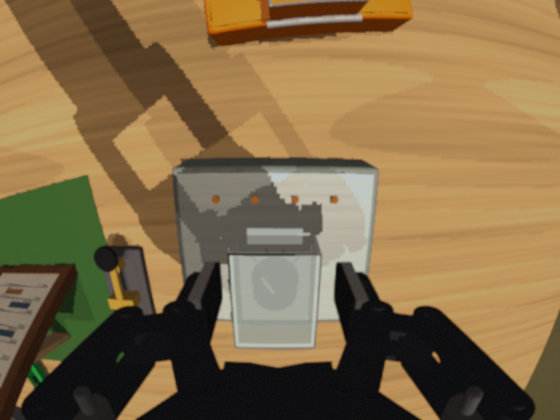

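The wrist view shows the guard at (275,300), its tab at (275,236) centred between the fingers, and the knob's line at (267,285). The chart measures a 16.9° lean and a 1.75° yaw, facing the base. I'll cast the tab pixel onto its plane to verify it.

Run:
```python
from h import *
z=np.load('pics/w2.npz');K=z['K'];T=z['T']
def ray(u,v,h):
    x=np.array([(u-K[0,2])/K[0,0],(v-K[1,2])/K[1,1]]); th=np.hypot(*x); c=np.r_[np.sin(th)*x/th,np.cos(th)]
    d=T[:3,:3].T@c; o=-T[:3,:3].T@T[:3,3]; return (o+d*(h-o[2])/d[2]).round(4)
for n,u,v,h in(('tab front L',247,229,.074),('tab front R',302,229,.074),('tab rear L',247,244,.074),('guard front L',229,254,.091),('guard front R',321,254,.091),('guard rear L',237,347,.091),('guard rear R',314,347,.091),('consfrontL',175,172,.055),('R',377,172,.055)):
    print(n,ray(u,v,h))
```

```text
tab front L [0.4174 0.3017 0.074 ]
tab front R [0.4195 0.3413 0.074 ]
tab rear L [0.4291 0.3007 0.074 ]
guard front L [0.429  0.2897 0.091 ]
guard front R [0.4323 0.3529 0.091 ]
guard rear L [0.5126 0.286  0.091 ]
guard rear R [0.5158 0.348  0.091 ]
consfrontL [0.3754 0.2472 0.055 ]
R [0.3836 0.4019 0.055 ]
```

{"method": "send_rows", "body": {"commands": [[[-0.07,-0.24,3],0,5.5],[[-0.07,-0.24,6],0,5.5],[[-0.07,-0.24,8.6],0,5.5],[[-0.07,-0.24,8.6],0,5.5],[[-0.07,-0.24,8.6],0,3],[[-0.07,-0.24,8.6],0,3],[[-0.07,-0.24,8.6],0,3]], "grip_force": 20}}

```text
t: 22.92
position: [0.4151, 0.322, 0.0828]
ee_rot: [0.029, 1.0, 0.001, 0.001]
ft_force: [-1.0, 0.9, 4.0]
grip_width: 0.0387
```

{"method": "send_rows", "body": {"commands": [[[-0.1,0,-0.8],0,3],[[-0.42,0,-1.57],0,3],[[-1.1,0,-3.05],0,3],[[-2.04,0,-4.38],0,3],[[-3.18,0,-5.53],0,3],[[-4.5,0,-6.47],0,3],[[-6,0,-7.16],0,3],[[-7.56,0,-7.59],0,3],[[-9.2,0,-7.73],0,3],[[-9.2,0,-7.73],0,3]]}}

```text
t: 24.18
position: [0.5086, 0.3164, 0.161]
ee_rot: [0.029, 1.0, 0.001, 0.002]
ft_force: [-0.8, 3.3, 7.6]
grip_width: 0.039
```

Run:
```python
from h import *
st(); grab('scene','s9')
a=cv2.imread('pics/s9.png')[120:240,280:440]; cv2.imwrite('pics/v9.png',cv2.resize(a,None,fx=4,fy=4,interpolation=2))
```

```text
{'t': 24.175, 'position': [0.5086, 0.3164, 0.161], 'ee_rot': [0.0291, 0.9996, 0.0008, 0.0019], 'joint_positions': [0.4324, 0.0597, 1.7584, -0.0003, 1.3194, -1.0802], 'ft_force': [-0.8047, 3.3017, 7.6274], 'grip_width': 0.039}
```

View pics/v9.png

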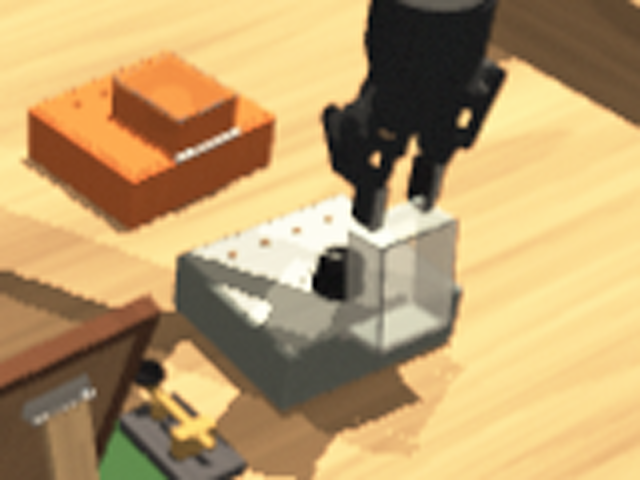

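The guard stands at about 80°, with the knob exposed at (330,270). I'll release so it falls open.

{"method": "send_rows", "body": {"commands": [[[-0.3,0,0],0,5.5],[[-0.3,0,0],0,6],[[-0.3,0,-2],0,6],[[-0.3,0,-5],0,6],[[1,0,-6],0,6],[[3,0,-6],0,5],[[4.5,0,-6],0,5]]}}

```text
t: 25.1
position: [0.4597, 0.3186, 0.2184]
ee_rot: [0.028, 1.0, -0.0, -0.0]
ft_force: [-0.4, 0.8, 0.5]
grip_width: 0.0497
```

Run:
```python
from h import *
st(); grab('wrist','w3'); grab('scene','s10')
H=np.array([.516,.317]); d=np.array([.998,-.055])
x,y=H-.048*d; plan([(x,y,.12,176.7),(x,y,.078,176.7)])
a=cv2.imread('pics/s10.png')[120:240,280:440]; b=cv2.imread('pics/w3.png')
cv2.imwrite('pics/v10.png',np.hstack([cv2.resize(a,(400,300),interpolation=2),cv2.resize(b,(400,300))]))
p,w=cloud('s10'); q=w[(w[...,2]>.06)&(w[...,2]<.092)&(abs(w[...,0]-x)<.025)&(abs(w[...,1]-y)<.025)]; print(len(q),q.mean(0),q.max(0))
```

```text
{'t': 25.1, 'position': [0.4597, 0.3186, 0.2184], 'ee_rot': [0.0285, 0.9996, -0.0002, -0.0002], 'joint_positions': [0.473, -0.0817, 1.7997, -0.0001, 1.4241, -1.0408], 'ft_force': [-0.4134, 0.7792, 0.4603], 'grip_width': 0.0497}
now [0.4593 0.3187 0.218 ] yaw 176.79 j6 -59.7 t 25.2
cm [-0.87, 0.14, 9.8] turn 0.02
cm [-0.87, 0.14, 14.0] turn 0.02
125 [0.47329468 0.31406737 0.07458522] [0.48779188 0.33672956 0.0835844 ]
```

View pics/v10.png

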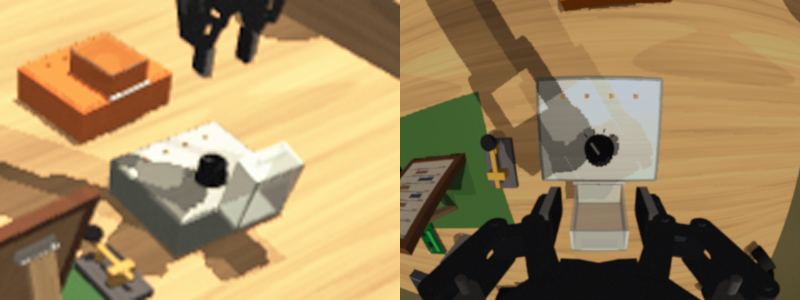

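The guard is fully back and stays open. The knob is at about (279,209) in the full wrist frame. I'll locate it accurately and read its line.

```bash
cat > kn.py <<'E'
from h import *
def knob(tag,u0,v0):
    z=np.load(f'pics/{tag}.npz');K=z['K'];T=z['T'];p=z['p']
    def ray(u,v,h):
        x=np.array([(u-K[0,2])/K[0,0],(v-K[1,2])/K[1,1]]); th=np.hypot(*x); c=np.r_[np.sin(th)*x/th,np.cos(th)]
        d=T[:3,:3].T@c; o=-T[:3,:3].T@T[:3,3]; return (o+d*(h-o[2])/d[2])
    g=p.max(-1); m=(g<60).astype(np.uint8)
    m[:v0-40]=0;m[v0+40:]=0;m[:,:u0-40]=0;m[:,u0+40:]=0
    m=cv2.morphologyEx(m,cv2.MORPH_CLOSE,np.ones((7,7)))
    c=max(cv2.findContours(m,0,2)[0],key=cv2.contourArea); (cu,cv_),r=cv2.minEnclosingCircle(c); print('blob',cu,cv_,r,ray(cu,cv_,.078).round(4))
    v,u=np.mgrid[:420,:560]; L=(np.hypot(u-cu,v-cv_)<r*.75)&(p.min(-1)>110)
    q=np.array([ray(a,b,.081)[:2] for a,b in zip(u[L],v[L])]); vx,vy,x,y=cv2.fitLine(q.astype(np.float32),2,0,.01,.01).ravel()
    print('line px',L.sum(),'mid',x,y,'angle mod180',np.degrees(np.arctan2(vy,vx)))
E
python3 -c "
from kn import knob; knob('w3',279,208)"
```

```text
blob 277.56793212890625 205.7826690673828 26.441116333007812 [0.4596 0.3182 0.078 ]
line px 14 mid 0.44282028 0.32121637 angle mod180 79.32595
```

{"method": "send_rows", "body": {"commands": [[[-0.85,0.14,4],0,5],[[-0.85,0.14,8],0,5],[[-0.85,0.14,12],0,5],[[-0.85,0.14,13.9],0,5],[[-0.85,0.14,13.9],0,5],[[-0.85,0.14,13.9],0,2],[[-0.85,0.14,13.9],0,2],[[-0.85,0.14,13.9],0,2]], "grip_force": 25}}

```text
t: 26.2
position: [0.4708, 0.3189, 0.0816]
ee_rot: [0.028, 1.0, -0.001, 0.001]
ft_force: [-1.1, -5.5, 1.6]
grip_width: 0.0313
```

{"method": "send_rows", "body": {"commands": [[[0,-0.15,0],0,2],[[0,-0.15,0],1,2],[[0,-0.15,0],2.2,2],[[0,-0.15,0],3.4,2],[[0,-0.15,0],4.6,2],[[0,-0.15,0],5.8,2],[[0,-0.15,0],7,2],[[0,-0.15,0],8.2,2],[[0,-0.15,0],9.4,2],[[0,-0.15,0],10.6,2]]}}

```text
t: 27.45
position: [0.4687, 0.3157, 0.0814]
ee_rot: [0.552, 0.834, -0.004, 0.0]
ft_force: [-9.6, -13.8, 14.2]
grip_width: 0.031
```

Run:
```python
from h import *
s=st(); print(s['wrist_torque'],s['effort']); plan([])
```

```text
{'t': 27.45, 'position': [0.4687, 0.3157, 0.0814], 'ee_rot': [0.5524, 0.8336, -0.0039, 0.0002], 'joint_positions': [0.463, 0.0816, 1.8805, -0.0046, 1.1862, 0.0644], 'ft_force': [-9.6376, -13.8238, 14.2115], 'grip_width': 0.031}
[-2.20360329  1.65135888  0.08486264] [  3.07294942 -30.99568248 -34.421736     1.89864635  -4.08331454
  -0.73349247]
now [0.4687 0.3157 0.0814] yaw 112.94 j6 3.7 t 27.45
```

{"method": "send_rows", "body": {"commands": [[[0,0,-0.2],0,2],[[0,0,-0.4],0,2],[[0,0,-0.4],0,2]]}}

```text
t: 27.82
position: [0.4686, 0.3156, 0.0817]
ee_rot: [0.551, 0.835, -0.003, 0.0]
ft_force: [0.5, -8.1, -7.0]
grip_width: 0.031
```

Run:
```python
from h import *
s=st(); print(s['wrist_torque']); plan([])
```

```text
{'t': 27.825, 'position': [0.4686, 0.3156, 0.0817], 'ee_rot': [0.5509, 0.8345, -0.003, 0.0005], 'joint_positions': [0.4628, 0.0797, 1.882, -0.0042, 1.1847, 0.0606], 'ft_force': [0.4779, -8.0838, -6.9685], 'grip_width': 0.031}
[-1.20736736 -0.15256698 -0.02631406]
now [0.4686 0.3156 0.0817] yaw 113.14 j6 3.5 t 27.825
```

{"method": "send_rows", "body": {"commands": [[[0,0,-0.4],0,4.5],[[0,0,-0.4],0,4.5],[[0,0,-0.4],0,4.5]]}}

```text
t: 28.2
position: [0.4704, 0.3188, 0.0887]
ee_rot: [0.551, 0.835, 0.001, 0.0]
ft_force: [0.4, -0.6, 0.6]
grip_width: 0.0449
```

Run:
```python
from h import *
s=st(); print(s['wrist_torque']); plan([(.4687,.3157,.083,112.9)])
```

```text
{'t': 28.2, 'position': [0.4704, 0.3188, 0.0887], 'ee_rot': [0.551, 0.8345, 0.0012, 0.0005], 'joint_positions': [0.4645, 0.0732, 1.8756, 0.0004, 1.1902, 0.0606], 'ft_force': [0.3944, -0.5683, 0.6057], 'grip_width': 0.0449}
[ 0.00978708 -0.02013473 -0.08308608]
now [0.4704 0.3188 0.0887] yaw 113.13 j6 3.5 t 28.2
cm [-0.22, -0.28, 0.57] turn 0.04
```

{"method": "send_rows", "body": {"commands": [[[-0.26,-0.37,0.2],0,4.5],[[-0.26,-0.37,0.45],0,4.5],[[-0.26,-0.37,0.45],0,4.5],[[-0.26,-0.37,0.45],0,2],[[-0.26,-0.37,0.45],0,2],[[-0.26,-0.37,0.45],0,2]], "grip_force": 20}}

```text
t: 28.95
position: [0.4686, 0.3148, 0.0835]
ee_rot: [0.551, 0.834, 0.002, 0.001]
ft_force: [4.7, 2.8, -2.4]
grip_width: 0.0311
```

{"method": "send_rows", "body": {"commands": [[[0,0,0],1,2],[[0,0,0],2,2],[[0,0,0],3,2],[[0,0,0],3,2]]}}

```text
t: 29.45
position: [0.4674, 0.3142, 0.0834]
ee_rot: [0.674, 0.739, -0.0, 0.0]
ft_force: [-0.5, -1.0, 2.4]
grip_width: 0.031
```

Run:
```python
from h import *
s=st(); print(s['wrist_torque']); plan([])
```

```text
{'t': 29.45, 'position': [0.4674, 0.3142, 0.0834], 'ee_rot': [0.6741, 0.7386, -0.0001, 0.0002], 'joint_positions': [0.4599, 0.0705, 1.8886, -0.0004, 1.1826, 0.3689], 'ft_force': [-0.4966, -1.0109, 2.4325], 'grip_width': 0.031}
[-0.13484277 -0.06713876  0.23126255]
now [0.4674 0.3142 0.0834] yaw 95.23 j6 21.1 t 29.45
```

{"method": "send_rows", "body": {"commands": [[[0,0,0],1,2],[[0,0,0],2,2],[[0,0,0],2,2]]}}

```text
t: 29.82
position: [0.4663, 0.3134, 0.083]
ee_rot: [0.748, 0.664, -0.002, -0.0]
ft_force: [-3.4, -3.5, 4.3]
grip_width: 0.031
```

Run:
```python
from h import *
s=st(); print(s['wrist_torque']); plan([])
```

```text
{'t': 29.825, 'position': [0.4663, 0.3134, 0.083], 'ee_rot': [0.7476, 0.6641, -0.0019, -0.0001], 'joint_positions': [0.4597, 0.0702, 1.8896, -0.0009, 1.1856, 0.5782], 'ft_force': [-3.445, -3.4645, 4.3161], 'grip_width': 0.031}
[-0.6302855   0.63476684  0.0448704 ]
now [0.4663 0.3134 0.083 ] yaw 83.23 j6 33.1 t 29.825
```

{"method": "send_rows", "body": {"commands": [[[0,0,0],1,2],[[0,0,0],2,2],[[0,0,0],2,2]]}}

```text
t: 30.2
position: [0.4653, 0.3137, 0.0826]
ee_rot: [0.813, 0.583, -0.003, -0.001]
ft_force: [-5.2, -1.0, 6.2]
grip_width: 0.0309
```

Run:
```python
from h import *
s=st(); print(s['wrist_torque']); plan([])
```

```text
{'t': 30.2, 'position': [0.4653, 0.3137, 0.0826], 'ee_rot': [0.8128, 0.5826, -0.0027, -0.0008], 'joint_positions': [0.4604, 0.0702, 1.8904, 0.0007, 1.1866, 0.7871], 'ft_force': [-5.2483, -1.0087, 6.2301], 'grip_width': 0.0309}
[-0.31040254  0.99307738  0.24945644]
now [0.4653 0.3137 0.0826] yaw 71.26 j6 45.1 t 30.2
```

{"method": "send_rows", "body": {"commands": [[[0,0,0],1.2,2],[[0,0,0],2.4,2],[[0,0,0],3.6,2],[[0,0,0],4.4,2],[[0,0,0],4.4,2]]}}

```text
t: 30.82
position: [0.4628, 0.3145, 0.0816]
ee_rot: [0.924, 0.382, -0.005, -0.002]
ft_force: [-12.1, 1.5, 5.6]
grip_width: 0.031
```

Run:
```python
from h import *
s=st(); print(s['wrist_torque']); plan([])
```

```text
{'t': 30.825, 'position': [0.4628, 0.3145, 0.0816], 'ee_rot': [0.9242, 0.3818, -0.0054, -0.0017], 'joint_positions': [0.4618, 0.0703, 1.8921, 0.0045, 1.1896, 1.2474], 'ft_force': [-12.1084, 1.4715, 5.5955], 'grip_width': 0.031}
[0.32582104 1.99559864 0.38714605]
now [0.4628 0.3145 0.0816] yaw 44.89 j6 71.5 t 30.825
```

{"method": "send_rows", "body": {"commands": [[[0,0,0],0,3.6],[[0,0,0],0,5],[[0,0,-1],0,5],[[0,0,-5],0,5],[[0,0,-10],0,5],[[0,0,-14],0,5],[[0,0,-14],0,5]]}}

```text
t: 31.7
position: [0.47, 0.3153, 0.2293]
ee_rot: [0.925, 0.38, 0.005, -0.0]
ft_force: [-0.1, 0.5, -0.6]
grip_width: 0.0502
```

Run:
```python
from h import *
st(); plan([(.33,.25,.36,72)]); grab('wrist','w4'); 
b=cv2.imread('pics/w4.png'); a=cv2.imread('pics/w3.png')[140:280,200:360]
cv2.imwrite('pics/v11.png',np.hstack([cv2.resize(b,(480,360)),cv2.resize(a,(320,280),interpolation=2)[:, :].repeat(1,0) if 0 else cv2.copyMakeBorder(cv2.resize(a,(320,280),interpolation=2),0,80,0,0,0)]))
```

```text
{'t': 31.7, 'position': [0.47, 0.3153, 0.2293], 'ee_rot': [0.9248, 0.3804, 0.0054, -0.0003], 'joint_positions': [0.4595, -0.0805, 1.7801, -0.0002, 1.4312, 1.2499], 'ft_force': [-0.1456, 0.5148, -0.5814], 'grip_width': 0.0502}
now [0.47   0.3153 0.2293] yaw 44.72 j6 71.6 t 31.7
cm [-14.54, -5.21, -13.07] turn -4.55
```

View pics/v11.png

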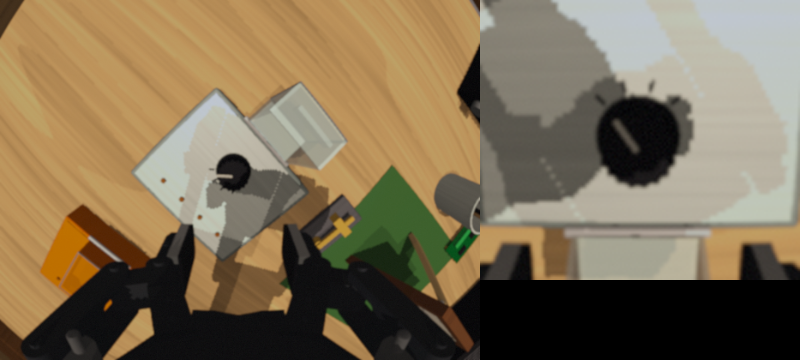

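The knob's line at about (225,176) now points 45° clockwise of the console's front; before it was about 35° on the other side. The guard is still open. I'll check the line angle numerically and then retreat.

Run:
```python
from h import *
def line(tag,uc,vc):
    z=np.load(f'pics/{tag}.npz');K=z['K'];T=z['T'];p=z['p'].astype(int)
    def ray(u,v,h):
        x=np.array([(u-K[0,2])/K[0,0],(v-K[1,2])/K[1,1]]); th=np.hypot(*x); c=np.r_[np.sin(th)*x/th,np.cos(th)]
        d=T[:3,:3].T@c; o=-T[:3,:3].T@T[:3,3]; return (o+d*(h-o[2])/d[2])
    v,u=np.mgrid[:420,:560]; L=(np.hypot(u-uc,v-vc)<15)&(p.max(-1)>75)
    q=np.array([ray(a,b,.081)[:2] for a,b in zip(u[L],v[L])]); vx,vy,x,y=cv2.fitLine(q.astype(np.float32),2,0,.01,.01).ravel()
    print(tag,L.sum(),'knob c',ray(uc,vc,.081)[:2].round(4),'line mid',x,y,'az mod180',np.degrees(np.arctan2(vy,vx))%180)
line('w3',279,208); line('w4',271,202)
```

```text
w3 32 knob c [0.4607 0.3194] line mid 0.46008337 0.31387645 az mod180 31.071178
w4 71 knob c [0.469  0.3208] line mid 0.46244133 0.32336056 az mod180 132.30472
```

{"method": "send_rows", "body": {"commands": [[[-3,-1,-3],-1,5],[[-7,-2.5,-7],-2,5],[[-11,-4,-11],-3,5],[[-14.5,-5.2,-13],-4,5],[[-14.5,-5.2,-13],-4,5]]}}

```text
t: 32.38
position: [0.327, 0.2489, 0.3546]
ee_rot: [0.825, 0.564, 0.002, 0.0]
ft_force: [0.2, 0.3, 0.2]
grip_width: 0.0499
```

Run:
```python
from h import *
st(); grab('scene','s12'); grab('top','t12'); p,w=cloud('s12'); p0,w0=cloud('s0')
# leg side seen from scene: chart back plane
q=w[(w[...,2]>.02)&(w[...,2]<.21)&(w[...,0]>.45)&(w[...,0]<.62)&(w[...,1]>-.07)&(w[...,1]<.10)]
A=np.c_[q[:,1:],np.ones(len(q))]; r=q[:,0]-(.49+.3*q[:,2])
for _ in range(10):
    k=abs(r)<.006; c=np.linalg.lstsq(A[k],q[k,0],rcond=None)[0]; r=q[:,0]-A@c
print('back',c.round(3),'lean',np.degrees(np.arctan(c[1])).round(2),k.sum(),'zmax',q[k][:,2].max().round(3),'y',q[k][:,1].min().round(3),q[k][:,1].max().round(3))
f=q[(r>.06)&(q[:,2]<.03)]; print('foot max x',len(f),f.max(0).round(3) if len(f) else '')
g=w[(w[...,0]>.50)&(w[...,0]<.62)&(abs(w[...,1]-.317)<.04)&(w[...,2]>.06)]; print('guard pts',len(g),g.max(0).round(3))
for n,cx,cy,h in(('handheld',.51,-.126,.06),('pot',.683,.035,.06),('key',.489,.158,.012),('pcb',.672,-.082,.012)):
    for ww in(w0,w):
        m=(abs(ww[...,0]-cx)<.06)&(abs(ww[...,1]-cy)<.042)&(ww[...,2]>h)&(ww[...,2]<.16)&((ww[...,0]>.6)|(abs(ww[...,1]-.013)>.085)); print(n,m.sum(),np.median(ww[m],0).round(4))
```

```text
{'t': 32.375, 'position': [0.327, 0.2489, 0.3546], 'ee_rot': [0.8254, 0.5645, 0.0022, 0.0003], 'joint_positions': [0.4691, -0.5266, 1.928, -0.0001, 1.7358, 0.8402], 'ft_force': [0.2078, 0.3099, 0.2418], 'grip_width': 0.0499}
back [-0.021  0.298  0.493] lean 16.59 1438 zmax 0.195 y -0.055 0.088
foot max x 42 [0.589 0.034 0.03 ]
guard pts 705 [0.573 0.348 0.149]
handheld 522 [ 0.5206 -0.1284  0.0954]
handheld 517 [ 0.5208 -0.1279  0.0956]
pot 769 [0.6877 0.0295 0.0852]
pot 771 [0.6882 0.0295 0.0856]
key 279 [0.5001 0.1526 0.0286]
key 268 [0.5008 0.1537 0.0279]
pcb 222 [ 0.6763 -0.0678  0.0174]
pcb 221 [ 0.6753 -0.068   0.0169]
```

```bash
python3 -c "
from rig import env; print(env.hand_in())"
```

```text
the job is handed in; nothing more can be done
None
```

I finished both parts and handed the job in at about 32 s. Every final check passed.

**Chart:** I gripped it by its top edge and turned it round. I opened the leg by dragging its foot on the fixed power supply's top until it measured 0.549 rad (stop 0.55). It then went onto the mat.
- The last checks show it standing freely, leaning 16.6–16.9° and facing the base within measuring error.
- Its lower edge is about 3 cm in front of the mat's centre and its foot about 7.5 cm behind, so the centre falls within its footprint.

**Guard:** I flipped it back by its tab, and it stays open.

**Knob:** I turned it until it slipped in the grip. Its line reads 132.3° against about 132° expected at the end stop, taking the ends as 45° either side of the front. I saw that only roughly in the picture. My first grip was off-centre and pushed with up to about 22 N, so I released, re-centred and finished.

**Bystanders:** The handheld, pen pot, key and circuit board are all within about 1 mm of where they started.

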